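Load the tin dispenser

ROBOT

A 6-joint arm with a two-finger parallel gripper is mounted at the origin on a cart in front of the work surface, level with it; the furniture and walls round the work are solid. World frame = base frame: x ahead of the robot, y to its left, z up, the work surface at z = 0. Lengths are in m, angles in rad, forces in N, time in s.
With the tool pointing down it reaches from about 0.25 to 0.725 m from the base axis. Payload 4 kg.
Tool frame: the origin (TCP) lies on the centre line of the jaws, within the pads' length; the fingertips stand ahead of it and the grasp point (between the pads) lies 3 mm ahead of it (bot.tcp_to_tips is the z of the fingertips in the tool frame, in m); z points along the fingers, y is the line along which they close (so a half turn about z gives the same grasp; the last joint's range is limited). The gripper opens to 85 mm and grips with 20 to 120 N. Pads are 22 mm wide; open, the fingers measure 114 mm over their backs; the gripper's body (76 mm by 85 mm) begins 54 mm behind the grasp point. The pads swing forward as they close: fully open they stand 13 mm farther back than shut.
Start: joints at [1.334, 0.241, 0.005, 1.335, 0, 1.571], TCP at [0.117, 0.486, 0.253] pointing down, gripper open.
Joint ranges: [-2.72, 2.72], [-1.05, 1.87], [-1.09, 1.28], [-1.99, 2.15], [-1.42, 1.44], [-3.14, 3.14]. Speed limits (rad/s): [2.79, 2.79, 3.14, 3.14, 3.14, 3.14].

INTERFACE

Orientations are given as a unit quaternion [x, y, z, w].
In Python, from workcell import telemetry, camera, camera_params, ticket, boxes_of, cut_out, spot_point, bot gives the robot as it stands.
- The arm moves only by the shell command python3 -m creep 'ROWS'. ROWS is text: rows parted by semicolons, each of 5 numbers parted by spaces: the opening, from 0 (shut) to 1 (fully open), then the shift along the tool's x, y, z in units of 150 mm (1.0 is 150 mm), then the turn about the tool's z in units of 180 degrees (1.0 is 180 degrees). In form: claw x y z turn; .... A call has 1 to 12 rows; each row is the pose to reach, as a shift and turn from the pose commanded when the call began, along the tool's axes at that moment, turning the shorter way round; what a row does not reach only later rows make up. A row lasts 1/8 s, in which the tool goes at most 62.5 mm and 10.7 degrees, less where a joint would pass 70% of its speed; a pose out of reach is approached as far as the arm can. A call with a number of a shift or a turn outside -1 to 1 is refused whole. A call with a gripper value outside its range is refused whole. The fingers move at their own pace and stop on an object; the grip force is fixed at half the most. Time passes only in rows, so rows that repeat a pose let the fingers close. It gives the time, the measured TCP pose, the force, the opening and the grip force at its end, in the units of the state.
- telemetry.get_obs(): the state, without advancing time (a new reading comes with each control period).
- camera(name): name is "side" or "top"; returns the picture (480x640x3 uint8, red, green, blue); there is no depth.
- camera_params(name): a dict with "camera_matrix" (3x3 intrinsics, pixels), "eye" and "attitude" of the camera in the world. Camera axes: x right, y down, z forward; pixel columns grow to the right and rows downward; lengths in m; the calibration is good to about 2 mm. A picture is of the moment at which its call begins. camera_params takes no time and is no camera call.
- ticket.job_done(): hands the job in; it is judged then, once.
Trained networks look in the newest picture that a camera, given by its name, has taken for a name from the list of things; names that differ only in an ending like _2 or _b are one class to them, and where a whole thing is asked for, a point or a joint stands for the part that bears it (a point fixed in the world has none). Each returns a list of dicts, best first, with "conf" (0 to 1); they miss things now and then, are a little off and sometimes report something else, mostly with a low value. They report only what shows in the picture. A call takes as long as a camera call. They do not tell look-alikes from the thing itself.
- boxes_of(thing, camera): "at" ([x, y, z] in m, in world coordinates, good to about 4 mm: the middle of the surface that is visible of it).
- cut_out(thing, camera): "pixels" (480x640 bool, what is visible of it).
- spot_point(thing, camera): "at" ([x, y, z] in m, in world coordinates, good to about 4 mm: a listed point, or the origin of a listed thing).
The state is a dict: "clock": time; "joint_pos": joint angles; "joint_vel": joint speeds; "tau": joint torques, N m; "eef_pos": TCP position; "tool_rot": TCP orientation; "ft_force": force on the tool from outside, world axes, zero at the start; "ft_torque": the same for the moment, N m; "grip_width": finger opening in m; "grasp_force": force on a finger pad.
Only numpy, scipy, OpenCV 4.12 (cv2) and the standard library are available. Lean on these libraries where they do the work, as an engineer would, in place of code of your own. Each camera call takes 0.05 s, during which the arm holds its last target. There are 200 camera calls.

TASK

Load the three small tins into the tin dispenser on the worktop, one by one through the opening at its top: the yellow tin first because its date is nearest, then the green one, then the red one. Each tin must go in standing on its edge, so that it rolls down the ramps and the three end up queued on the bottom ramp, yellow at the outlet, green behind it and red last. Leave the pepper mill, the salt shaker and the jam jar where they are.

Things in the scene. Friction and masses are not known exactly. Their poses are not given: they have to be found in the camera images.
- dispenser: Fixed slim tin dispenser, 284 long (its x) x 68 wide (base plate; lane 48 wide outside) x 190 mm high: two dark steel ramps, one above the other, between clear 4 mm side panels in a white frame. Origin: centre of the underside, z up. The lane runs along x, 40 mm wide inside, centred on y = 0. Mouth (above) and outlet (below) are at its front, -x, which points roughly to the robot's left.
- mouth (a point): Dispenser frame x -88, y 0, z 174 mm; its axes. Centre of a tin standing on edge on the upper ramp (33 mm below), in the open mouth: from x -135 to 0 the lane has no roof and only low cheeks, flared at the top, reaching 20 mm above the ramp; a 10 mm lip in front. Behind x = 0 the side panels rise to 190 mm. A tin let go here rolls away to the back (+x) by itself.
- ramp_end (a point): End of the upper ramp's surface, dispenser frame x 58, y 0, z 120 mm (the ramp falls 8 degrees towards it from the front). A tin drops here, in front of the back wall at x 135, onto the lower ramp, which falls 8 degrees to the front, and rolls on to the outlet: about 2 s in all. The side panels are slick; a tin in the lane does not jam.
- outlet (a point): Dispenser frame x -97, y 0, z 51 mm: centre of a tin resting on the lower ramp against the outlet stop. A second tin queues 66 mm behind it (+x), a third 131 mm.
- tin_yellow: Small flat food tin with yellow label and lid, diameter 66, height 36 mm, about 120 g. It starts flat on the worktop. Origin at its centre (18 mm above the worktop when flat), its z along the tin's axis. Either face may point either way in the lane.
- tin_green: The same tin with green label and lid. Origin at its centre, z along the tin's axis.
- tin_red: The same tin with red label and lid. Origin at its centre, z along the tin's axis.
- pepper: Bystander: wooden pepper mill, 58 mm diameter, 170 mm tall. Origin at the centre of its underside, z up.
- salt: Bystander: glass salt shaker with grey top, 44 mm diameter, 90 mm tall. Origin at the centre of its underside, z up.
- jam: Bystander: empty glass jam jar, 64 mm diameter, 98 mm tall. Origin at the centre of its underside, z up.
Not all that is in view belongs to the job. Leave any blue look-alike of the tin_red alone.

How it is judged:
By the outcome, as a careful person would: the job done as asked, in the order asked, and still so for the second after the job is handed in, with the robot touching nothing.
It also fails if it takes over 72 s, if anything falls off the work surface, if the arm or the gripper's body presses on something with over 40 N, if the wrist force passes 120 N, or if a joint passes its speed limit or range.

## Working session

There is one attempt and no reset: what is moved stays moved. The work goes in short steps, Python scripts to look and compute and a shell command to move; the robot and the scene stay as the last step left them, time stands still between calls to the robot, and variables do not carry over. Pictures are saved under pics/ and viewed, at most 10 in all, crops included, and the job is handed in when it is done.

```bash
ls; mkdir -p pics; python3 - <<'E'
from workcell import telemetry,camera,camera_params,boxes_of,spot_point,bot
import cv2,numpy as np
print(telemetry.get_obs()); print(bot.tcp_to_tips)
for c in("side","top"):
    im=camera(c); cv2.imwrite(f"pics/{c}0.png",im[:,:,::-1]); p=camera_params(c); print(c,p)
    for t in("tin_yellow","tin_green","tin_red","dispenser","mouth","outlet","ramp_end","pepper","salt","jam"):
        print(t,[(np.round(d["at"],3).tolist(),round(d["conf"],2)) for d in spot_point(t,c)][:4])
E
```

```text
pics
{'clock': 0.0, 'joint_pos': array([1.33405019e+00, 2.41389553e-01, 3.74954031e-03, 1.33523756e+00,
       2.51160494e-05, 1.57082661e+00]), 'joint_vel': array([-2.39554719e-04, -6.61203751e-04, -4.78537660e-04, -2.43630475e-03,
        1.31604939e-03, -8.11949010e-05]), 'tau': array([-5.35839320e-05, -3.72319186e+01,  2.52407634e+01,  1.68841810e-02,
        2.04258686e-05, -2.26202012e-06]), 'eef_pos': array([0.11712531, 0.485482  , 0.2524343 ]), 'tool_rot': array([ 1.18111802e-01,  9.92999758e-01, -1.03185902e-03, -1.35348688e-04]), 'ft_force': array([-0.17135812, -0.33086547, -0.69669045]), 'ft_torque': array([-0.01131951,  0.01047741, -0.01272153]), 'grasp_force': 0.0, 'grip_width': 0.08551786884821651}
0.022
side {'camera_matrix': array([[504.54932841,   0.        , 310.50260091],
       [  0.        , 504.54932841, 236.68087968],
       [  0.        ,   0.        ,   1.        ]]), 'eye': array([0.47556295, 1.01066245, 0.79111845]), 'attitude': array([-0.03298364,  0.8951202 , -0.44398856,  0.02336811])}
tin_yellow [([0.466, 0.055, 0.018], 0.66)]
tin_green [([0.476, 0.294,
[... 515 characters left out ...]
,
       [  0.        ,   0.        ,   1.        ]]), 'eye': array([0.30469731, 0.1657693 , 1.35332322]), 'attitude': array([-0.69700773,  0.71066829, -0.06584595,  0.06924678])}
tin_yellow [([0.47, 0.059, 0.015], 0.89)]
tin_green [([0.479, 0.296, 0.014], 0.57)]
tin_red [([0.456, -0.09, 0.017], 0.96), ([0.352, 0.116, 0.016], 0.77), ([0.34, -0.079, 0.019], 0.58)]
dispenser [([0.644, 0.046, 0.002], 0.93)]
mouth [([0.634, 0.133, 0.174], 0.84), ([0.648, 0.048, 0.003], 0.2)]
outlet [([0.631, 0.141, 0.052], 0.94)]
ramp_end [([0.653, -0.012, 0.114], 0.86)]
pepper [([0.711, 0.266, -0.003], 0.72), ([0.471, 0.062, 0.02], 0.21)]
salt [([0.528, 0.421, -0.002], 0.59)]
jam [([0.75, -0.061, 0.001], 0.76)]
```

View pics/top0.png

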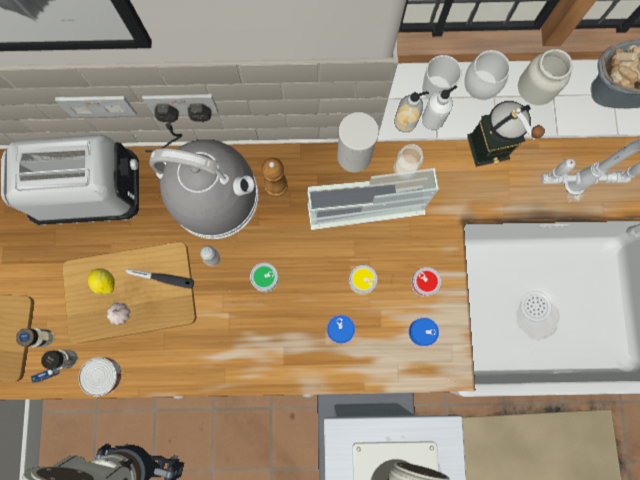

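View pics/side0.png

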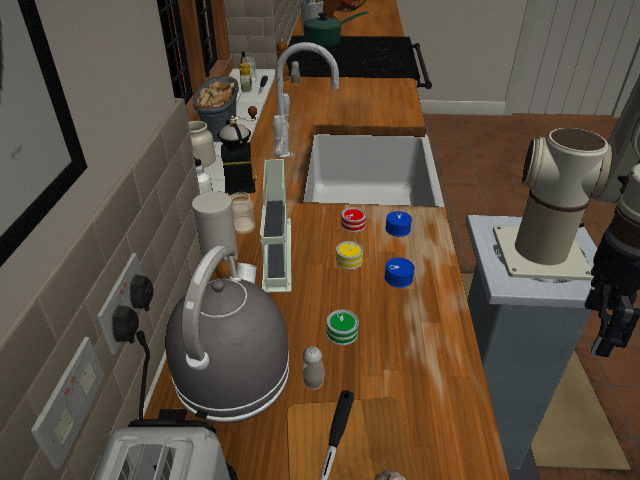

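The top view shows the green tin at px (264,277), yellow at (363,279) and red at (427,281). The blue look-alikes are at (341,329) and (424,331), the dispenser runs (308–438, 170–228), the salt is at (210,256) and the pepper at (274,176). Candidates for tin_red are (427,281), which is red, and the two blue ones; I choose (427,281). Next I overlay the fitted model on a crop to check the pose.

```bash
cat > h.py <<'E'
import numpy as np,cv2
from scipy.spatial.transform import Rotation as R
from scipy.optimize import least_squares
from workcell import telemetry,camera,camera_params,spot_point,cut_out
P={c:camera_params(c) for c in("side","top")}
def proj(c,X):
    p=P[c]; q=(np.atleast_2d(X)-p["eye"])@R.from_quat(p["attitude"]).as_matrix()
    u=q@p["camera_matrix"].T; return u[:,:2]/u[:,2:]
def tri(uv):  # {cam:(u,v)}
    f=lambda X:np.concatenate([proj(c,X)[0]-uv[c] for c in uv])
    r=least_squares(f,[.5,.1,.05]); return r.x,np.abs(r.fun).max()
def disp(x,y,yaw,pts): # pts mm dispenser frame
    return R.from_euler("z",yaw).apply(np.atleast_2d(pts)/1000.)+[x,y,0]
E
python3 - <<'E'
from h import *
ims={c:camera(c) for c in P}
hs={"tin_yellow":(20,35),"tin_green":(50,80),"tin_red":(0,8)}
for t in hs:
    # centroid of coloured label region of each network mask; choose by colour
    uv={}
    for c in P:
        for d in cut_out(t,c):
            m=d["pixels"]; col=ims[c][m].mean(0)
            if t=="tin_red" and col[0]<col[2]: continue
            if t=="tin_yellow" and not(col[0]>col[2]+40 and col[1]>col[2]+40): continue
            if t=="tin_green" and not(col[1]>col[0]+15): continue
            # fit centre of upright 66x36 cylinder to the mask centroid
            v,u=np.nonzero(m); uv[c]=np.array([u.mean(),v.mean()]); break
    print(t,{c:uv[c].round(1).tolist() for c in uv}, [x for x in tri(uv)] if len(uv)==2 else '')
# dispenser pose from averaged points
obs={}
for t in("mouth","outlet","ramp_end","dispenser"):
    obs[t]=np.mean([min(spot_point(t,c),key=lambda d:abs(d["at"][0]-.64))["at"] for c in P for _ in range(2)],0)
M={"mouth":[-88,0,174],"outlet":[-97,0,51],"ramp_end":[58,0,120],"dispenser":[0,0,0]}
r=least_squares(lambda p:np.concatenate([(disp(*p,M[t])[0]-obs[t])[:2] for t in M]),[.64,.047,-1.43])
print(r.x,np.degrees(r.x[2]),r.fun.round(4))
out=[]
for c in P:
    im=ims[c][:,:,::-1].copy(); im=cv2.resize(im,None,fx=4,fy=4,interpolation=cv2.INTER_CUBIC)
    for x0,x1,y,z in((0,135,24,190),(0,135,-24,190),(-142,142,34,0),(-142,142,-34,0)):
        a=((proj(c,disp(*r.x,[[x0,y,z],[x1,y,z]]))+.5)*4).astype(int); cv2.line(im,tuple(map(int,a[0])),tuple(map(int,a[1])),(255,0,255),1)
    o=(((proj(c,disp(*r.x,[0,0,90]))[0])*4).astype(int))
    out.append(im[max(o[1]-300,0):o[1]+300,o[0]-(200 if c=="side" else 0)-0*1:][:600,:400] if c=="side" else im[o[1]-300:o[1]+300,o[0]-300:o[0]+500])
cv2.imwrite("pics/a.png",cv2.resize(out[1],(800,600))); cv2.imwrite("pics/b.png",out[0])
E
```

```text
tin_yellow {'side': [349.0, 254.8], 'top': [362.4, 278.4]} [array([0.47029301, 0.05990096, 0.01636564]), np.float64(1.0124493835734256)]
tin_green {'side': [342.1, 327.0], 'top': [263.7, 276.3]} [array([0.47949242, 0.29613354, 0.01727447]), np.float64(1.1562419546152682)]
tin_red {'side': [353.0, 219.0], 'top': [425.5, 281.1]} [array([ 0.46182666, -0.09057168,  0.01665532]), np.float64(0.625925965027875)]
[ 0.64552212  0.04575258 -1.44774219] -82.94951722126481 [ 0.0023  0.0002 -0.002  -0.0014 -0.0004  0.0026  0.     -0.0014]
```

View pics/a.png

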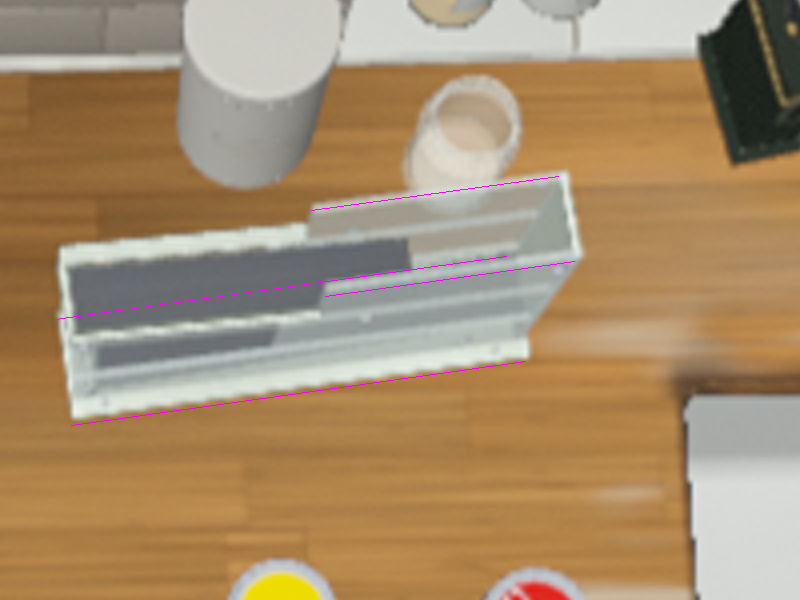

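View pics/b.png

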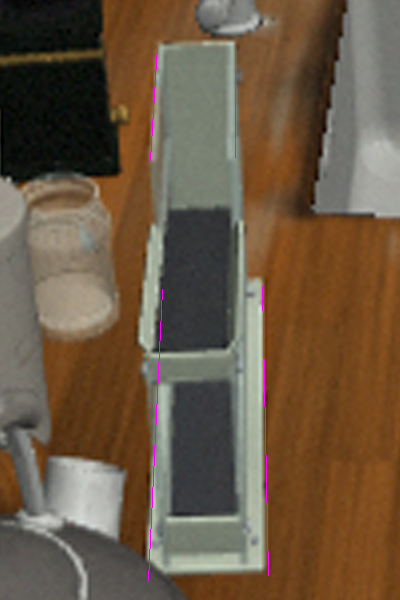

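Top crop: the model lines lie on the dispenser's panel tops (312–580, 175–295) and base edge to about 1–2 mm, and the yellow and red tins sit at the bottom at (283,590) and (535,590). The side crop agrees: panel top edges at (158,45) and (235,45), and the upper ramp open between (165,205) and (240,350).

The tool stays vertical, so I'll grip each tin shallowly across its diameter. I'll then press its far underside on the panel's top edge (z 190) so that it pivots 90° in the pads, and drop it in the mouth.

```bash
cat >> h.py <<'E'
D=(.6465,.0456,np.radians(-82.9))
def go(*w):  # world targets -> units from present pose
    o=telemetry.get_obs(); T=R.from_quat(o["tool_rot"]).as_matrix(); yt=np.degrees(np.arctan2(T[1,1],T[0,1]))
    print("clk",o["clock"],"tcp",o["eef_pos"].round(4),"tooly",yt.round(2),"tilt",T[:,2].round(3),"w",o["grip_width"].round(4),"F",o["ft_force"].round(1),o["grasp_force"].round(1))
    for t in w: print(np.round(t,4),"->",((np.array(t)-o["eef_pos"])@T/.15).round(3))
E
python3 -m creep '1 -0.33 -0.25 0 -0.04; 1 -0.66 -0.5 0 -0.08; 1 -1 -0.75 0 -0.115; 1 -1 -0.75 0 -0.115'
python3 -c "
from h import *
go([.469,.058,.1],[.469,.058,.035]); print(disp(*D,[[60,-50,220],[-88,-10,200]]))"
```

```text
clock: 2.8
eef_pos: [0.2387, 0.3386, 0.2536]
tool_rot: [-0.059, 0.998, -0.0, 0.0]
ft_force: [-1.2, -0.3, -0.8]
grip_width: 0.0854
grasp_force: 0.0Traceback (most recent call last):
  File "<string>", line 3, in <module>
    go([.469,.058,.1],[.469,.058,.035]); print(disp(*D,[[60,-50,220],[-88,-10,200]]))
    ~~^^^^^^^^^^^^^^^^^^^^^^^^^^^^^^^^^
  File "h.py", line 17, in go
    print("clk",o["clock"],"tcp",o["eef_pos"].round(4),"tooly",yt.round(2),"tilt",T[:,2].round(3),"w",o["grip_width"].round(4),"F",o["ft_force"].round(1),o["grasp_force"].round(1))
                                                                                                      ^^^^^^^^^^^^^^^^^^^^^
AttributeError: 'float' object has no attribute 'round'
```

```bash
sed -i 's/,"w",o\["grip_width"\].round(4),"F",o\["ft_force"\].round(1),o\["grasp_force"\].round(1)/,"w",round(float(o["grip_width"]),4),"F",o["ft_force"].round(1),round(float(o["grasp_force"]),1)/' h.py
python3 -m creep '1 -0.2 -0.35 0 0; 1 -0.4 -0.7 0 0; 1 -0.6 -1 0 0'
python3 -m creep '1 -0.2 -0.35 0.2 0; 1 -0.4 -0.7 0.4 0; 1 -0.68 -1 0.7 0; 1 -0.68 -1 0.7 0'
python3 -c "
from h import *
go([.469,.058,.035]); print(disp(*D,[[60,-50,220],[-88,-10,200]]))"
```

```text
clock: 3.18
eef_pos: [0.3453, 0.2035, 0.2536]
tool_rot: [-0.063, 0.998, 0.0, 0.0]
ft_force: [1.2, -0.2, -0.0]
grip_width: 0.0855
grasp_force: 0.0
clock: 3.68
eef_pos: [0.4651, 0.0668, 0.1463]
tool_rot: [-0.061, 0.998, 0.0, -0.001]
ft_force: [-1.2, 0.7, -0.3]
grip_width: 0.0855
grasp_force: 0.0
clk 3.675 tcp [0.4651 0.0668 0.1463] tooly 96.99 tilt [-0.002 -0.    -1.   ] w 0.0855 F [-1.2  0.7 -0.3] 0.0
[0.469 0.058 0.035] -> [-0.02  -0.061  0.742]
[[ 0.60429949 -0.02011999  0.22      ]
 [ 0.62569975  0.1316892   0.2       ]]
```

```bash

python3 -m creep '1 -0.02 -0.06 0.4 0; 1 -0.02 -0.06 0.74 0; 1 -0.02 -0.06 0.74 0; 0.5 -0.02 -0.06 0.74 0; 0.5 -0.02 -0.06 0.74 0; 0.5 -0.02 -0.06 0.74 0; 0.5 -0.02 -0.06 0.74 0'
python3 -c "
from h import *
go([.469,.058,.035]); im=camera('side'); cv2.imwrite('pics/c.png',cv2.resize(im[150:350,250:450,::-1],(600,600),interpolation=cv2.INTER_CUBIC))"
```

```text
clock: 4.55
eef_pos: [0.471, 0.06, 0.0402]
tool_rot: [-0.063, 0.998, 0.001, 0.003]
ft_force: [-0.6, 1.7, 8.7]
grip_width: 0.0638
grasp_force: 66.7
clk 4.55 tcp [0.471  0.06   0.0402] tooly 97.17 tilt [ 0.006  0.002 -1.   ] w 0.0638 F [-0.6  1.7  8.7] 66.7
[0.469 0.058 0.035] -> [ 0.015 -0.012  0.034]
```

View pics/c.png

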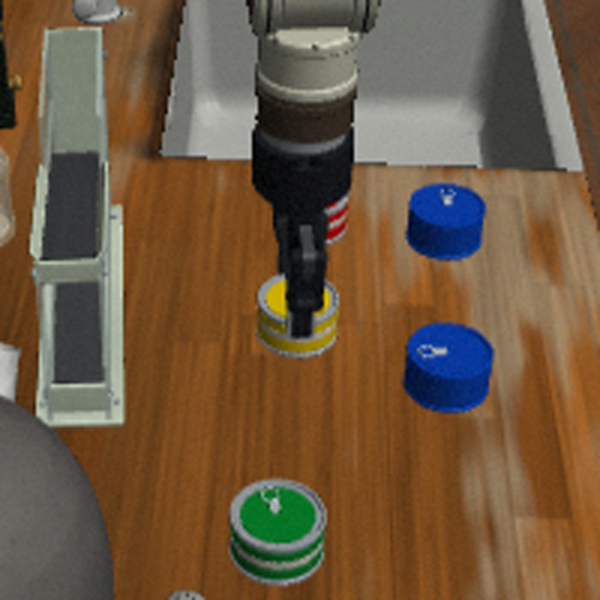

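Crop: the fingers hold the yellow tin at (298,315) by its upper half; the tin stays flat, and green at (278,525) and blue at (445,365) are untouched. Now I lift and go to the panel.

```bash

python3 -m creep '0.5 0 0 -0.3 0; 0.5 0 -0.2 -0.7 0; 0.5 -0.2 -0.4 -1 0; 0.5 -0.2 -0.4 -1 0'
python3 -m creep '0.5 0 0 -0.3 0; 0.5 -0.2 -0.12 -0.57 0; 0.5 -0.4 -0.23 -0.57 0; 0.5 -0.63 -0.23 -0.57 0; 0.5 -0.63 -0.23 -0.57 0; 0.5 -0.63 -0.23 -0.57 0'
python3 -c "
from h import *
go(disp(*D,[60,-48,240])[0],disp(*D,[60,-48,220])[0]); im=camera('side'); cv2.imwrite('pics/d.png',cv2.resize(im[100:300,200:400,::-1],(600,600),interpolation=cv2.INTER_CUBIC))"
```

```text
clock: 5.1
eef_pos: [0.5109, 0.002, 0.1933]
tool_rot: [-0.061, 0.998, -0.001, 0.007]
ft_force: [1.0, -0.4, -1.0]
grip_width: 0.0638
grasp_force: 66.5
clock: 5.85
eef_pos: [0.6027, -0.0188, 0.272]
tool_rot: [-0.062, 0.998, 0.0, -0.001]
ft_force: [0.5, -1.1, -0.3]
grip_width: 0.0635
grasp_force: 66.5
clk 5.85 tcp [ 0.6027 -0.0188  0.272 ] tooly 97.16 tilt [-0.003  0.    -1.   ] w 0.0635 F [ 0.5 -1.1 -0.3] 66.5
[ 0.6063 -0.0199  0.24  ] -> [-0.024 -0.01   0.213]
[ 0.6063 -0.0199  0.22  ] -> [-0.024 -0.011  0.346]
```

View pics/d.png

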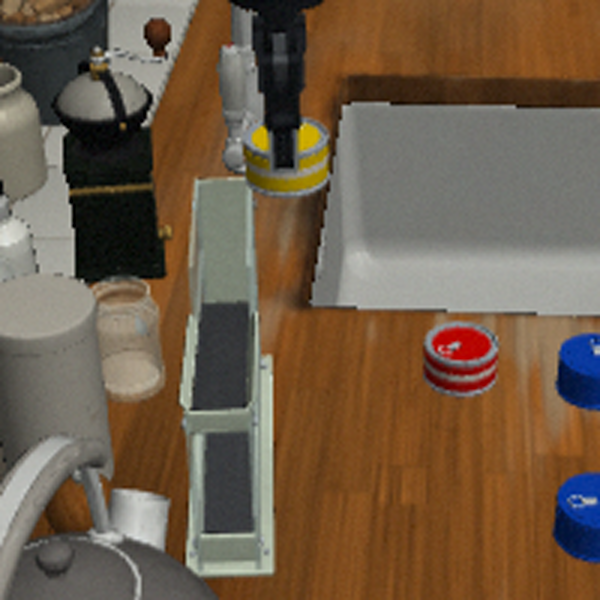

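Crop: the tin at (287,155) is level in the fingers, beside and above the near panel top at (252,180). I press down gently.

```bash

python3 -m creep '0.5 -0.02 -0.01 0.15 0; 0.5 -0.02 -0.01 0.26 0; 0.5 -0.02 -0.01 0.28 0; 0.5 -0.02 -0.01 0.3 0; 0.5 -0.02 -0.01 0.32 0; 0.5 -0.02 -0.01 0.34 0'
python3 -c "
from h import *
go(disp(*D,[60,-48,220])[0])"
```

```text
clock: 6.65
eef_pos: [0.6078, -0.0204, 0.2283]
tool_rot: [-0.062, 0.998, -0.0, 0.004]
ft_force: [-9.8, -0.2, 27.2]
grip_width: 0.0637
grasp_force: 69.0
clk 6.65 tcp [ 0.6078 -0.0204  0.2283] tooly 97.13 tilt [ 0.008 -0.    -1.   ] w 0.0637 F [-9.8 -0.2 27.2] 69.0
[ 0.6063 -0.0199  0.22  ] -> [0.01  0.005 0.055]
```

```bash

python3 -m creep '0.5 0 0 0.02 0; 0.5 0 0 0.04 0; 0.5 0 0 0.06 0; 0.5 0 0 0.06 0'
python3 -c "
from h import *
go(); im=camera('side'); cv2.imwrite('pics/e.png',cv2.resize(im[110:210,240:340,::-1],(500,500),interpolation=cv2.INTER_CUBIC))"
```

```text
clock: 7.15
eef_pos: [0.6075, -0.0208, 0.2221]
tool_rot: [-0.062, 0.998, -0.001, 0.005]
ft_force: [-12.8, 0.1, 30.0]
grip_width: 0.0632
grasp_force: 79.8
clk 7.15 tcp [ 0.6075 -0.0208  0.2221] tooly 97.1 tilt [ 0.01  -0.001 -1.   ] w 0.0632 F [-12.8   0.1  30. ] 79.8
```

View pics/e.png

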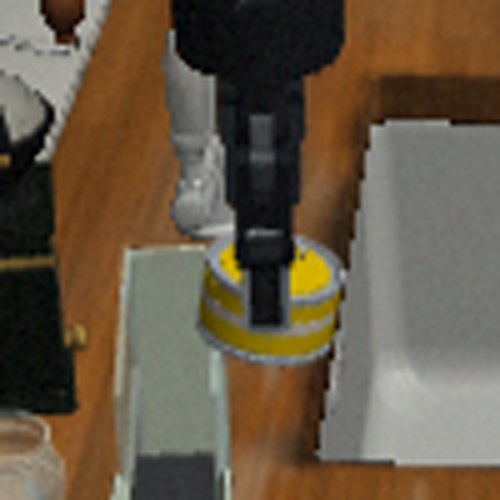

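Crop: the tin at (270,305) has begun to pivot, its panel side up (left rim higher). The force is 30 N, so I continue.

```bash

python3 -m creep '0.5 0 0 0.03 0; 0.5 0 0 0.06 0; 0.5 0 0 0.09 0; 0.5 0 0 0.12 0; 0.5 0 0 0.12 0'
python3 -c "
from h import *
go()"
```

```text
clock: 7.82
eef_pos: [0.6082, -0.0207, 0.2026]
tool_rot: [-0.062, 0.998, -0.001, 0.005]
ft_force: [-9.1, -0.8, 23.1]
grip_width: 0.0634
grasp_force: 82.7
clk 7.825 tcp [ 0.6082 -0.0207  0.2026] tooly 97.11 tilt [ 0.01  -0.001 -1.   ] w 0.0634 F [-9.1 -0.8 23.1] 82.7
```

```bash

python3 -m creep '0.5 0.01 0 0.03 0; 0.5 0.02 0 0.06 0; 0.5 0.02 0 0.09 0; 0.5 0.02 0 0.12 0; 0.5 0.02 0 0.12 0'
python3 -c "
from h import *
go(); im=camera('side'); cv2.imwrite('pics/f.png',cv2.resize(im[110:210,240:340,::-1],(500,500),interpolation=cv2.INTER_CUBIC))"
```

```text
clock: 8.45
eef_pos: [0.603, -0.0209, 0.1774]
tool_rot: [-0.062, 0.998, -0.0, -0.001]
ft_force: [-3.7, -0.9, 0.5]
grip_width: 0.0635
grasp_force: 75.6
clk 8.45 tcp [ 0.603  -0.0209  0.1774] tooly 97.12 tilt [-0.001 -0.    -1.   ] w 0.0635 F [-3.7 -0.9  0.5] 75.6
```

View pics/f.png

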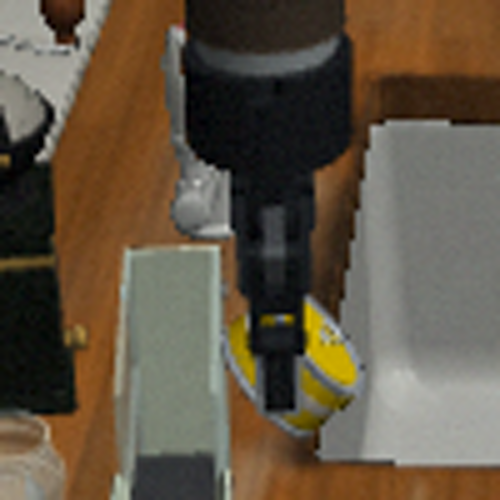

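Crop: the tin has pivoted to about 60°, lid facing up-right at (330,345), its upper rim beside the panel at (235,325). Pushing it toward the panel will finish the turn until the base is flush.

```bash

python3 -m creep '0.5 -0.02 0 0.02 0; 0.5 -0.04 0 0.02 0; 0.5 -0.06 0 0.02 0; 0.5 -0.08 0 0.02 0; 0.5 -0.08 0 0.02 0'
python3 -c "
from h import *
go()"
```

```text
clock: 9.12
eef_pos: [0.6051, -0.0202, 0.1699]
tool_rot: [-0.062, 0.998, -0.0, -0.013]
ft_force: [-25.8, -3.0, 1.6]
grip_width: 0.0635
grasp_force: 73.4
clk 9.125 tcp [ 0.6051 -0.0202  0.1699] tooly 97.08 tilt [-0.025 -0.002 -1.   ] w 0.0635 F [-25.8  -3.    1.6] 73.4
```

```bash

python3 -m creep '0.5 -0.02 0 0 0; 0.5 -0.04 0 0 0; 0.5 -0.06 0 0 0; 0.5 -0.06 0 0 0'
python3 -c "
from h import *
go(); im=camera('side'); cv2.imwrite('pics/g.png',cv2.resize(im[110:210,240:340,::-1],(500,500),interpolation=cv2.INTER_CUBIC))"
```

```text
clock: 9.62
eef_pos: [0.6159, -0.0188, 0.1686]
tool_rot: [-0.062, 0.998, 0.0, -0.011]
ft_force: [-17.4, -3.5, -5.6]
grip_width: 0.0624
grasp_force: 66.2
clk 9.625 tcp [ 0.6159 -0.0188  0.1686] tooly 97.09 tilt [-0.023 -0.001 -1.   ] w 0.0624 F [-17.4  -3.5  -5.6] 66.2
```

```bash
python3 - <<'E'
# shape of yellow in crop: lid vs extents, without viewing
from h import *
im=cv2.imread('pics/g.png'); hsv=cv2.cvtColor(im,cv2.COLOR_BGR2HSV)
m=cv2.inRange(hsv,(22,140,90),(35,255,255)); v,u=np.nonzero(m); print(u.min(),u.max(),v.min(),v.max(),m.sum()//255)
for r in range(v.min(),v.max(),10): 
    k=np.nonzero(m[r])[0]; print(r,k.min() if len(k) else None,k.max() if len(k) else None,len(k))
E
```

```text
4 345 260 446 4304
260 13 13 1
270 None None 0
280 None None 0
290 None None 0
300 None None 0
310 None None 0
320 290 296 7
330 273 309 25
340 236 315 41
350 277 320 29
360 277 327 29
370 274 329 36
380 275 338 50
390 282 342 46
400 289 344 41
410 276 344 35
420 275 324 32
430 274 322 31
440 275 300 26
```

View pics/g.png

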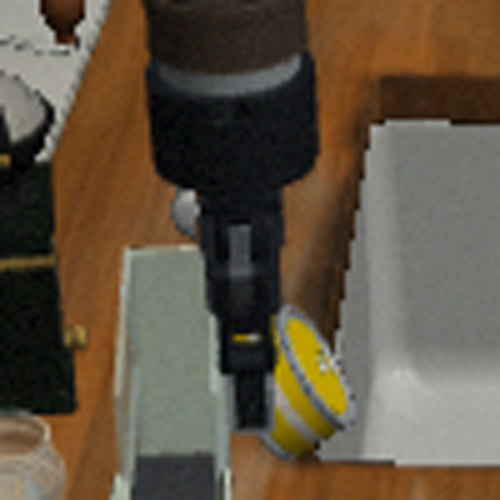

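Crop: the yellow tin is now about 65° up but has slid toward the robot in the pads, and the finger at (250,400) is close to the panel. It is past its balance angle, so I'll set it on the worktop between the open fingers to let it right itself, then regrip it standing.

```bash

python3 -m creep '0.5 0.2 0 0 0; 0.5 0.45 0 0.2 0; 0.5 0.5 0 0.5 0; 0.5 0.5 0 0.62 0; 0.5 0.5 0 0.62 0; 0.5 0.5 0 0.62 0'
python3 -c "
from h import *
go(); im=camera('side'); cv2.imwrite('pics/i.png',im[:,:,::-1])
hsv=cv2.cvtColor(im[:,:,::-1].copy(),cv2.COLOR_BGR2HSV)
m=cv2.inRange(hsv,(22,140,90),(35,255,255)); n,l,s,c=cv2.connectedComponentsWithStats(m); print(s[1:][s[1:,4]>15])"
```

```text
clock: 10.42
eef_pos: [0.5521, -0.0274, 0.082]
tool_rot: [-0.062, 0.998, -0.0, 0.001]
ft_force: [1.1, 0.0, -1.0]
grip_width: 0.0617
grasp_force: 65.5
clk 10.425 tcp [ 0.5521 -0.0274  0.082 ] tooly 97.14 tilt [ 0.003 -0.    -1.   ] w 0.0617 F [ 1.1  0.  -1. ] 65.5
[[240  65  10  10  64]
 [325 203  11  18  76]
 [323 211  10  14  50]
 [322 221   6   7  22]]
```

```bash

python3 -m creep '0.5 0 0 0.1 0; 0.5 0 0 0.14 0; 0.5 0 0 0.14 0'
python3 -m creep '0.5 0 0 0.02 0; 0.5 0 0 0.03 0'
python3 -m creep '0.5 0 0 0.02 0; 0.5 0 0 0.03 0'
```

```text
clock: 10.85
eef_pos: [0.5497, -0.0274, 0.0589]
tool_rot: [-0.062, 0.998, 0.0, -0.001]
ft_force: [0.0, -0.4, -0.8]
grip_width: 0.0619
grasp_force: 65.5
clock: 11.1
eef_pos: [0.5505, -0.0274, 0.0553]
tool_rot: [-0.062, 0.998, -0.0, 0.0]
ft_force: [-0.0, -0.6, -1.3]
grip_width: 0.0619
grasp_force: 65.5
clock: 11.35
eef_pos: [0.5504, -0.0274, 0.0506]
tool_rot: [-0.062, 0.998, 0.0, -0.0]
ft_force: [0.2, 0.3, -0.8]
grip_width: 0.0617
grasp_force: 65.5
```

```bash

python3 -m creep '0.5 0 0 0.02 0; 0.5 0 0 0.03 0'
python3 -m creep '0.5 0 0 0.02 0; 0.5 0 0 0.03 0'
python3 - <<'E'
from h import *
go()
# fit a 66x36 cylinder (pose: x,y,z, tilt theta about tool y) to yellow mask areas: use lid ellipse from side+top
for c in P:
    im=camera(c)
    hsv=cv2.cvtColor(im[:,:,::-1].copy(),cv2.COLOR_BGR2HSV); m=cv2.inRange(hsv,(20,110,80),(36,255,255))
    u0,v0=proj(c,[.545,-.027,.04])[0]; w=m.copy(); w[:]=0; a,b=int(v0),int(u0); w[a-35:a+35,b-35:b+35]=m[a-35:a+35,b-35:b+35]
    v,u=np.nonzero(w); print(c,(u0,v0),len(u),u.min(),u.max(),v.min(),v.max(),u.mean(),v.mean())
E
```

```text
clock: 11.6
eef_pos: [0.5524, -0.0272, 0.048]
tool_rot: [-0.062, 0.998, 0.0, 0.002]
ft_force: [0.4, 1.5, 9.0]
grip_width: 0.0619
grasp_force: 68.2
clock: 11.85
eef_pos: [0.5547, -0.0269, 0.046]
tool_rot: [-0.062, 0.998, 0.0, 0.005]
ft_force: [0.4, 1.8, 20.5]
grip_width: 0.062
grasp_force: 72.4
clk 11.85 tcp [ 0.5547 -0.0269  0.046 ] tooly 97.15 tilt [ 0.01   0.001 -1.   ] w 0.062 F [ 0.4  1.8 20.5] 72.4
side (np.float64(319.5594886637953), np.float64(224.56881440066033)) 175 321 334 215 239 327.0057142857143 227.05714285714285
top (np.float64(398.54716479361144), np.float64(246.19747842052632)) 210 386 407 246 261 398.17619047619047 253.60476190476192
```

```bash

python3 -m creep '0.5 0 0 -0.03 0; 0.5 0 0 -0.03 0; 0.78 0 0 -0.03 0; 0.85 0 0 -0.03 0; 0.85 0 0 -0.03 0; 0.85 0 0 -0.03 0; 0.85 0 0 -0.03 0'
python3 - <<'E'
from h import *
go()
for c in P:
    im=camera(c); cv2.imwrite(f'pics/j_{c}.png',im[:,:,::-1])
    print(c,[(np.round(d["at"],3).tolist(),round(d["conf"],2)) for d in spot_point("tin_yellow",c)])
    hsv=cv2.cvtColor(im[:,:,::-1].copy(),cv2.COLOR_BGR2HSV); m=cv2.inRange(hsv,(20,110,80),(36,255,255))
    u0,v0=proj(c,[.545,-.027,.04])[0]; w=m.copy(); w[:]=0; a,b=int(v0),int(u0); w[a-35:a+35,b-35:b+35]=m[a-35:a+35,b-35:b+35]
    v,u=np.nonzero(w); print(c,(u0,v0),len(u),u.min(),u.max(),v.min(),v.max(),u.mean(),v.mean())
E
```

```text
clock: 12.82
eef_pos: [0.5504, -0.0274, 0.0461]
tool_rot: [-0.062, 0.998, 0.0, -0.0]
ft_force: [-0.5, 0.0, -0.3]
grip_width: 0.0722
grasp_force: 0.0
clk 12.825 tcp [ 0.5504 -0.0274  0.0461] tooly 97.13 tilt [-0. -0. -1.] w 0.0722 F [-0.5  0.  -0.3] 0.0
side []
side (np.float64(319.5594886637953), np.float64(224.56881440066033)) 250 299 323 222 243 309.396 233.24
top [([0.565, -0.021, 0.016], 0.54)]
top (np.float64(398.54716479361144), np.float64(246.19747842052632)) 7 388 396 231 251 391.57142857142856 238.42857142857142
```

```bash
cat >> h.py <<'E'
def onz(c,uv,z):
    return least_squares(lambda p:proj(c,[p[0],p[1],z])[0]-uv,[.5,0]).x
E
python3 - <<'E'
from h import *
for c in P:
    for d in cut_out("tin_yellow",c)[:2]:
        v,u=np.nonzero(d["pixels"]); print(c,round(d["conf"],2),len(u),u.min(),u.max(),v.min(),v.max(),onz(c,[u.mean(),v.mean()],.018).round(4),"uc",onz(c,[(u.min()+u.max())/2,v.mean()],.018).round(4))
E
```

```text
side 0.81 388 299 322 221 245 [ 0.5738 -0.0141] uc [ 0.5674 -0.0145]
```

The mask is 24×25 px and the network puts the centre at (0.565, −0.021, 0.016), so the tin fell flat again, lid up, and nothing is lost. I'll try again with a lighter grip (opening target just under 66 mm) so it pivots rather than slides.

```bash

python3 -m creep '1 0 0 0 0; 1 -0.05 0.03 0 0; 1 -0.1 0.03 0 0; 1 -0.1 0.03 0.02 0; 0.77 -0.1 0.03 0.02 0; 0.77 -0.1 0.03 0.02 0; 0.77 -0.1 0.03 0.02 0; 0.77 -0.1 0.03 0.02 0'
python3 -m creep '0.75 0 0 0 0; 0.75 0 0 0 0'
```

```text
clock: 14.12
eef_pos: [0.5646, -0.0211, 0.0432]
tool_rot: [-0.062, 0.998, 0.0, -0.0]
ft_force: [-0.5, -0.2, -0.5]
grip_width: 0.0654
grasp_force: 2.4
clock: 14.38
eef_pos: [0.5647, -0.0211, 0.0435]
tool_rot: [-0.062, 0.998, -0.0, -0.0]
ft_force: [-0.8, 0.7, 0.7]
grip_width: 0.0645
grasp_force: 29.6
```

```bash

python3 -m creep '0.76 0 0 -0.1 0; 0.76 0 0 -0.4 0; 0.76 0 0 -0.7 0; 0.76 0 0 -1 0; 0.76 0 0 -1 0'
python3 -m creep '0.76 0 0 -0.2 0; 0.76 0 0 -0.4 0; 0.76 -0.1 -0.02 -0.4 0; 0.76 -0.26 -0.03 -0.4 0; 0.76 -0.26 -0.03 -0.4 0; 0.76 -0.26 -0.03 -0.4 0'
python3 -c "
from h import *
go(disp(*D,[60,-50,235])[0])"
```

```text
clock: 15.0
eef_pos: [0.5679, -0.0212, 0.1991]
tool_rot: [-0.062, 0.998, -0.001, 0.005]
ft_force: [0.8, -0.4, -1.6]
grip_width: 0.0649
grasp_force: 19.1
clock: 15.75
eef_pos: [0.6031, -0.0207, 0.2525]
tool_rot: [-0.062, 0.998, 0.0, -0.001]
ft_force: [-0.5, 0.7, -0.6]
grip_width: 0.0652
grasp_force: 19.1
clk 15.75 tcp [ 0.6031 -0.0207  0.2525] tooly 97.13 tilt [-0.002  0.    -1.   ] w 0.0652 F [-0.5  0.7 -0.6] 19.1
[ 0.6043 -0.0201  0.235 ] -> [-0.009  0.003  0.117]
```

```bash

python3 -m creep '0.76 0 0 0.1 0; 0.76 0 0 0.13 0; 0.76 0 0 0.16 0; 0.76 0 0 0.19 0; 0.76 0 0 0.22 0; 0.76 0 0 0.22 0'
python3 -m creep '0.76 0 0 0.03 0; 0.76 0 0 0.06 0; 0.76 0 0 0.09 0; 0.76 0 0 0.12 0; 0.76 0 0 0.12 0'
```

```text
clock: 16.5
eef_pos: [0.6029, -0.021, 0.2216]
tool_rot: [-0.062, 0.998, -0.0, -0.0]
ft_force: [-4.8, -0.7, 7.2]
grip_width: 0.0646
grasp_force: 23.5
clock: 17.12
eef_pos: [0.6028, -0.021, 0.2032]
tool_rot: [-0.062, 0.998, -0.0, -0.001]
ft_force: [-4.1, -1.6, 4.5]
grip_width: 0.0649
grasp_force: 28.6
```

```bash

python3 -m creep '0.76 0 0 0.03 0; 0.76 0 0 0.06 0; 0.76 0 0 0.09 0; 0.76 0 0 0.12 0; 0.76 0 0 0.12 0'
python3 -m creep '0.76 -0.02 0 0.02 0; 0.76 -0.03 0 0.04 0; 0.76 -0.03 0 0.04 0'
python3 -c "
from h import *
go(); print((disp(*D,[60,-24,0])[0]-telemetry.get_obs()['eef_pos'])@[.9923,.1236,0])"
```

```text
clock: 17.75
eef_pos: [0.6019, -0.021, 0.184]
tool_rot: [-0.062, 0.998, -0.0, -0.002]
ft_force: [-5.6, -0.9, 2.5]
grip_width: 0.0651
grasp_force: 28.4
clock: 18.12
eef_pos: [0.6062, -0.0205, 0.1776]
tool_rot: [-0.062, 0.998, -0.0, -0.002]
ft_force: [-5.4, -0.7, 1.6]
grip_width: 0.0652
grasp_force: 28.4
clk 18.125 tcp [ 0.6062 -0.0205  0.1776] tooly 97.11 tilt [-0.005 -0.001 -1.   ] w 0.0652 F [-5.4 -0.7  1.6] 28.4
0.024174928498768646
```

```bash

python3 -m creep '0.76 -0.015 0 0 0; 0.76 -0.015 0 0 0'
python3 -m creep '0.76 -0.015 0 0 0; 0.76 -0.015 0 0 0'
python3 -m creep '0.76 -0.015 0 0 0; 0.76 -0.015 0 0 0'
python3 -c "
from h import *
go(); print((disp(*D,[60,-24,0])[0]-telemetry.get_obs()['eef_pos'])@[.9923,.1236,0])
im=camera('side'); cv2.imwrite('pics/k.png',cv2.resize(im[110:210,240:340,::-1],(500,500),interpolation=cv2.INTER_CUBIC))"
```

```text
clock: 18.38
eef_pos: [0.6071, -0.0203, 0.177]
tool_rot: [-0.062, 0.998, -0.0, -0.004]
ft_force: [-8.0, -1.2, 0.8]
grip_width: 0.0649
grasp_force: 28.2
clock: 18.62
eef_pos: [0.6086, -0.0201, 0.1764]
tool_rot: [-0.062, 0.998, -0.0, -0.005]
ft_force: [-8.9, -2.1, -0.4]
grip_width: 0.0653
grasp_force: 27.9
clock: 18.88
eef_pos: [0.6106, -0.0198, 0.176]
tool_rot: [-0.062, 0.998, -0.0, -0.005]
ft_force: [-9.3, -2.1, -1.5]
grip_width: 0.0649
grasp_force: 27.5
clk 18.875 tcp [ 0.6106 -0.0198  0.176 ] tooly 97.1 tilt [-0.011 -0.001 -1.   ] w 0.0649 F [-9.3 -2.1 -1.5] 27.5
0.019716372556418317
```

View pics/k.png

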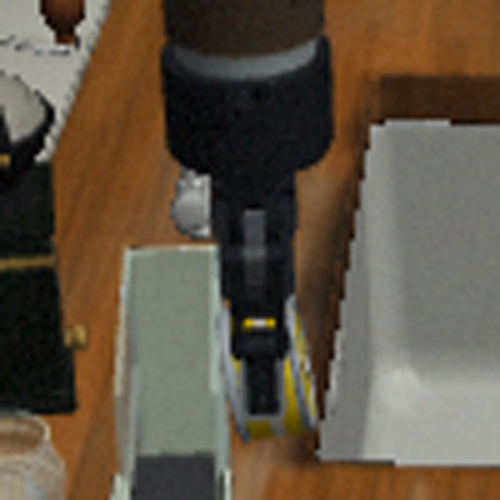

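Crop: the yellow tin stands almost upright in the fingers (220–318, 295–440), its base along the panel and its lid toward the robot. One more small push, then I lift and carry it to the mouth.

```bash

python3 -m creep '0.76 -0.015 0 0 0; 0.76 -0.03 0 0 0; 0.76 -0.03 0 0 0'
python3 -c "
from h import *
go(); print(disp(0,0,-D[2],[(telemetry.get_obs()['eef_pos']-[D[0],D[1],0])*1000]))"
python3 -m creep '0.76 0.05 0 -0.1 0; 0.76 0.05 0.2 -0.35 0; 0.76 0.05 0.55 -0.45 0; 0.76 0.05 0.9 -0.45 0; 0.76 0.05 0.99 -0.45 0; 0.76 0.05 0.99 -0.45 0; 0.76 0.05 0.99 -0.45 0'
python3 -c "
from h import *
go(); print(disp(0,0,-D[2],[(telemetry.get_obs()['eef_pos']-[D[0],D[1],0])*1000]))"
```

```text
clock: 19.3
eef_pos: [0.6149, -0.0192, 0.1756]
tool_rot: [-0.062, 0.998, 0.0, -0.006]
ft_force: [-8.9, -1.2, -2.5]
grip_width: 0.0647
grasp_force: 26.9
clk 19.3 tcp [ 0.6149 -0.0192  0.1756] tooly 97.1 tilt [-0.012 -0.001 -1.   ] w 0.0647 F [-8.9 -1.2 -2.5] 26.9
[[ 0.06036907 -0.03938305  0.17562873]]
clock: 20.18
eef_pos: [0.5941, 0.1264, 0.2461]
tool_rot: [-0.062, 0.998, -0.0, 0.0]
ft_force: [0.1, 0.0, -1.1]
grip_width: 0.0646
grasp_force: 27.0
clk 20.175 tcp [0.5941 0.1264 0.2461] tooly 97.05 tilt [ 0.001 -0.001 -1.   ] w 0.0646 F [ 0.1  0.  -1.1] 27.0
[[-0.08670461 -0.04204847  0.24605829]]
```

```bash

python3 -m creep '0.76 -0.15 0 0 0; 0.76 -0.3 0 0 0; 0.76 -0.3 0 0 0; 0.76 -0.3 0.01 0.15 0; 0.76 -0.3 0.01 0.28 0; 0.76 -0.3 0.01 0.28 0'
python3 -c "
from h import *
go(); print(disp(0,0,-D[2],[(telemetry.get_obs()['eef_pos']-[D[0],D[1],0])*1000]))
im=camera('side'); cv2.imwrite('pics/l.png',im[:,:,::-1])
hsv=cv2.cvtColor(im[:,:,::-1].copy(),cv2.COLOR_BGR2HSV); m=cv2.inRange(hsv,(20,110,80),(36,255,255)); m[:150]=0;m[300:]=0;m[:,:240]=0;m[:,330:]=0
v,u=np.nonzero(m); print(len(u),u.min(),u.max(),v.min(),v.max())
print(proj('side',disp(*D,[[-121,-18,174],[-121,18,174],[-88,-18,141],[-88,18,141],[-88,-18,207],[-88,18,207]])).round())"
```

```text
clock: 20.92
eef_pos: [0.6376, 0.1334, 0.2029]
tool_rot: [-0.061, 0.998, -0.0, -0.001]
ft_force: [-0.2, -0.2, -1.0]
grip_width: 0.065
grasp_force: 27.0
clk 20.925 tcp [0.6376 0.1334 0.2029] tooly 97.04 tilt [-0.002 -0.001 -1.   ] w 0.065 F [-0.2 -0.2 -1. ] 27.0
[[-0.08824319  0.00199205  0.20285114]]
141 240 282 162 224
[[281. 225.]
 [263. 225.]
 [281. 228.]
 [265. 229.]
 [280. 203.]
 [263. 203.]]
```

```bash

python3 -m creep '0.76 0 0 0.03 0; 0.76 0 0 0.05 0; 0.76 0 0 0.05 0'
python3 -m creep '0.76 0 0 0.02 0; 0.76 0 0 0.04 0; 0.76 0 0 0.04 0'
```

```text
clock: 21.35
eef_pos: [0.6399, 0.1348, 0.1977]
tool_rot: [-0.062, 0.998, 0.0, 0.002]
ft_force: [5.6, -0.7, 1.6]
grip_width: 0.0653
grasp_force: 27.4
clock: 21.72
eef_pos: [0.6406, 0.1352, 0.1912]
tool_rot: [-0.062, 0.998, 0.0, 0.003]
ft_force: [6.8, 1.4, 0.4]
grip_width: 0.0647
grasp_force: 27.1
```

```bash

python3 -m creep '0.76 -0.02 0 0.01 0; 0.76 -0.02 0 0.02 0; 0.76 -0.02 0 0.02 0'
python3 -c "
from h import *
go(); print(disp(0,0,-D[2],[(telemetry.get_obs()['eef_pos']-[D[0],D[1],0])*1000]))
im=camera('side'); cv2.imwrite('pics/m.png',im[:,:,::-1])
hsv=cv2.cvtColor(im[:,:,::-1].copy(),cv2.COLOR_BGR2HSV); m=cv2.inRange(hsv,(20,110,80),(36,255,255)); m[:180]=0;m[300:]=0;m[:,:250]=0;m[:,330:]=0
v,u=np.nonzero(m); print(len(u))
for r in range(v.min(),v.max()+1,2): k=np.nonzero(m[r])[0]; print(r,k.tolist())"
```

```text
clock: 22.1
eef_pos: [0.641, 0.1353, 0.1873]
tool_rot: [-0.062, 0.998, 0.0, -0.0]
ft_force: [2.0, 0.8, 0.8]
grip_width: 0.065
grasp_force: 27.3
clk 22.1 tcp [0.641  0.1353 0.1873] tooly 97.14 tilt [-0.  0. -1.] w 0.065 F [2.  0.8 0.8] 27.3
[[-0.08969019  0.00566374  0.18732528]]
118
202 [275, 276]
204 [274, 275, 276]
206 [274, 275, 276, 279]
208 [267, 268, 269, 274, 275, 276, 279]
210 [275, 276, 279, 280]
212 [275, 276, 279]
214 [275, 276, 279]
216 [274, 275, 276]
218 [274, 275, 276, 280]
220 [275, 276, 277, 280]
222 [275, 276, 277, 280, 281]
224 [275, 276, 277, 281]
226 [275, 276, 277, 278, 281]
228 [275, 276, 277, 278]
230 [267, 268, 269, 271, 275]
```

The yellow label edges are now vertical (px u 274–277, rows 202–230), matching the predicted seated outline. Releasing.

```bash

python3 -m creep '0.9 0 0 0 0; 1 0 0 0 0; 1 0 0 -0.1 0; 1 0 0 -0.3 0; 1 0 0 -0.45 0; 1 0.4 0 -0.45 0; 1 0.5 0.3 -0.45 0; 1 0.6 0.6 -0.4 0; 1 0.8 0.9 -0.1 0; 1 1 1 0 0; 1 1 1 0 0'
python3 - <<'E'
from h import *
go([.478,.295,.10])
print(proj('side',disp(*D,[[-97,0,51]])).round(),proj('top',disp(*D,[[-97,0,51]])).round())
for c in P:
    im=camera(c); cv2.imwrite(f'pics/n_{c}.png',im[:,:,::-1])
    print(c,[(np.round(d["at"],3).tolist(),round(d["conf"],2)) for d in spot_point("tin_yellow",c)],[(np.round(d["at"],3).tolist(),round(d["conf"],2)) for d in spot_point("tin_green",c)])
    hsv=cv2.cvtColor(im[:,:,::-1].copy(),cv2.COLOR_BGR2HSV); m=cv2.inRange(hsv,(20,110,80),(36,255,255))
    n,l,s,ce=cv2.connectedComponentsWithStats(m); print([(q.tolist()) for q in s[1:] if q[4]>10])
E
```

```text
clock: 23.52
eef_pos: [0.47, 0.2657, 0.1861]
tool_rot: [-0.064, 0.998, -0.001, -0.003]
ft_force: [0.4, 0.4, 0.2]
grip_width: 0.0851
grasp_force: 0.0
clk 23.525 tcp [0.47   0.2657 0.1861] tooly 97.35 tilt [-0.005 -0.002 -1.   ] w 0.0851 F [0.4 0.4 0.2] 0.0
[0.478 0.295 0.1  ] -> [-0.081  0.188  0.573]
[[275. 263.]] [[327. 210.]]
side [] [([0.476, 0.296, 0.017], 0.56)]
[[240, 63, 10, 13, 100], [236, 162, 12, 2, 16]]
top [([0.643, 0.074, 0.06], 0.38)] []
[[512, 113, 5, 5, 11], [403, 117, 5, 7, 22], [493, 157, 6, 7, 25], [348, 210, 13, 4, 22], [87, 268, 28, 27, 603]]
```

Yellow is rolling on the lower ramp. Next is green.

```bash

python3 -m creep '1 -0.06 0.19 0 0; 1 -0.06 0.19 0.35 0; 1 -0.06 0.19 0.7 0; 1 -0.06 0.19 0.7 0; 1 -0.06 0.19 0.7 0'
python3 -c "
from h import *
go([.478,.295,.0435])
print([(np.round(d['at'],3).tolist(),round(d['conf'],2)) for c in P for d in [camera(c)] and spot_point('tin_yellow',c)])"
```

```text
clock: 24.45
eef_pos: [0.4808, 0.2951, 0.0842]
tool_rot: [-0.062, 0.998, 0.001, 0.001]
ft_force: [1.2, -0.9, 0.1]
grip_width: 0.0856
grasp_force: 0.0
clk 24.45 tcp [0.4808 0.2951 0.0842] tooly 97.08 tilt [ 0.002  0.001 -1.   ] w 0.0856 F [ 1.2 -0.9  0.1] 0.0
[0.478  0.295  0.0435] -> [0.019 0.001 0.271]
[([0.634, 0.138, 0.054], 0.55), ([0.641, 0.144, 0.054], 0.46), ([0.633, 0.143, 0.048], 0.65)]
```

Yellow rests at the outlet (0.634, 0.142, 0.052). Gripping green.

```bash

python3 -m creep '1 0.015 0 0.2 0; 1 0.015 0 0.27 0; 1 0.015 0 0.27 0; 0.77 0.015 0 0.27 0; 0.77 0.015 0 0.27 0; 0.76 0.015 0 0.27 0; 0.755 0.015 0 0.27 0; 0.755 0.015 0 0.27 0'
```

```text
clock: 25.65
eef_pos: [0.4777, 0.2951, 0.0432]
tool_rot: [-0.062, 0.998, 0.001, 0.001]
ft_force: [-0.4, -0.6, 6.9]
grip_width: 0.0649
grasp_force: 22.1
```

```bash

python3 -m creep '0.755 0 0 -0.1 0; 0.755 0 0 -0.4 0; 0.755 0 -0.2 -0.7 0; 0.755 0 -0.5 -1 0; 0.755 0 -0.8 -1 0; 0.755 0 -1 -1 0'
python3 -m creep '0.755 0 -0.3 -0.2 0; 0.755 0 -0.6 -0.4 0; 0.755 0 -0.9 -0.4 0; 0.755 -0.1 -1 -0.4 0; 0.755 -0.3 -1 -0.4 0; 0.755 -0.3 -1 -0.4 0'
python3 -c "
from h import *
go([.6035,-.0207,.2525])"
```

```text
clock: 26.4
eef_pos: [0.4958, 0.1438, 0.1934]
tool_rot: [-0.062, 0.998, -0.0, 0.001]
ft_force: [0.1, -0.7, -2.3]
grip_width: 0.0651
grasp_force: 22.3
clock: 27.15
eef_pos: [0.5598, 0.002, 0.2516]
tool_rot: [-0.062, 0.998, -0.0, -0.0]
ft_force: [-0.4, -0.2, -2.2]
grip_width: 0.0647
grasp_force: 22.3
clk 27.15 tcp [0.5598 0.002  0.2516] tooly 97.09 tilt [-0. -0. -1.] w 0.0647 F [-0.4 -0.2 -2.2] 22.3
[ 0.6035 -0.0207  0.2525] -> [-0.27  -0.186 -0.006]
```

```bash

python3 -m creep '0.755 -0.14 -0.1 0 0; 0.755 -0.27 -0.19 0 0; 0.755 -0.27 -0.19 0 0; 0.755 -0.27 -0.19 0.09 0; 0.755 -0.27 -0.19 0.12 0; 0.755 -0.27 -0.19 0.15 0; 0.755 -0.27 -0.19 0.18 0; 0.755 -0.27 -0.19 0.21 0; 0.755 -0.27 -0.19 0.24 0; 0.755 -0.27 -0.19 0.27 0; 0.755 -0.27 -0.19 0.3 0; 0.755 -0.27 -0.19 0.33 0'
python3 -m creep '0.755 0 0 0.03 0; 0.755 0 0 0.06 0; 0.755 0 0 0.09 0; 0.755 0 0 0.12 0; 0.755 0 0 0.13 0; 0.755 -0.02 0 0.15 0; 0.755 -0.03 0 0.17 0; 0.755 -0.03 0 0.17 0'
```

```text
clock: 28.65
eef_pos: [0.6012, -0.0209, 0.2036]
tool_rot: [-0.062, 0.998, -0.0, -0.0]
ft_force: [-4.9, 0.3, 6.8]
grip_width: 0.0649
grasp_force: 31.2
clock: 29.65
eef_pos: [0.6045, -0.0204, 0.1761]
tool_rot: [-0.062, 0.998, -0.0, -0.002]
ft_force: [-4.9, -1.0, 0.3]
grip_width: 0.065
grasp_force: 31.5
```

```bash

python3 -m creep '0.755 -0.015 0 0 0; 0.755 -0.03 0 0 0; 0.755 -0.045 0 0 0; 0.755 -0.06 0 0 0; 0.755 -0.075 0 0 0; 0.755 -0.075 0 0 0'
cat >> h.py <<'E'
def dpose(): print("disp-frame tcp",(disp(0,0,-D[2],[(telemetry.get_obs()['eef_pos']-[D[0],D[1],0])*1000])*1000).round(1))
def rows(lo,hi,box,step=3):
    im=camera('side'); hsv=cv2.cvtColor(im[:,:,::-1].copy(),cv2.COLOR_BGR2HSV); m=cv2.inRange(hsv,lo,hi)|cv2.inRange(hsv,lo,hi)
    u0,u1,v0,v1=box
    for r in range(v0,v1,step):
        k=np.nonzero(m[r,u0:u1])[0]+u0
        if len(k): print(r,k.tolist())
E
python3 -c "
from h import *
go(); dpose(); rows((50,120,50),(80,255,255),(275,320,160,205))"
```

```text
clock: 30.4
eef_pos: [0.6132, -0.0191, 0.174]
tool_rot: [-0.062, 0.998, 0.0, -0.006]
ft_force: [-8.6, -1.2, -3.1]
grip_width: 0.0648
grasp_force: 28.9
clk 30.4 tcp [ 0.6132 -0.0191  0.174 ] tooly 97.12 tilt [-0.012 -0.001 -1.   ] w 0.0648 F [-8.6 -1.2 -3.1] 28.9
disp-frame tcp [[ 60. -41. 174.]]
172 [296]
175 [287, 288, 289, 290, 296]
181 [296]
184 [296]
187 [296]
190 [296, 297]
193 [296, 297]
196 [289, 291, 296]
```

```bash

python3 -m creep '0.755 0.05 0 -0.1 0; 0.755 0.05 0.2 -0.35 0; 0.755 0.05 0.55 -0.45 0; 0.755 0.05 0.9 -0.45 0; 0.755 0.05 0.99 -0.45 0; 0.755 0.05 0.99 -0.45 0; 0.755 0.05 0.99 -0.45 0'
python3 -c "
from h import *
go(disp(*D,[-88,4,200])[0]); dpose()"
```

```text
clock: 31.32
eef_pos: [0.5925, 0.1263, 0.2446]
tool_rot: [-0.062, 0.998, -0.0, 0.0]
ft_force: [-0.1, 0.2, -1.6]
grip_width: 0.0649
grasp_force: 29.0
clk 31.325 tcp [0.5925 0.1263 0.2446] tooly 97.06 tilt [ 0.001 -0.001 -1.   ] w 0.0649 F [-0.1  0.2 -1.6] 29.0
[0.6396 0.1334 0.2   ] -> [-0.317  0.009  0.297]
disp-frame tcp [[-86.7 -43.6 244.6]]
```

```bash

python3 -m creep '0.755 -0.16 0.01 0 0; 0.755 -0.32 0.01 0 0; 0.755 -0.32 0.01 0 0; 0.755 -0.32 0.01 0.15 0; 0.755 -0.32 0.01 0.28 0; 0.755 -0.32 0.01 0.31 0; 0.755 -0.32 0.01 0.34 0; 0.755 -0.32 0.01 0.34 0'
python3 -m creep '0.755 0 0 0.02 0; 0.755 0 0 0.04 0; 0.755 0 0 0.04 0'
python3 -c "
from h import *
go(); dpose(); rows((50,120,50),(80,255,255),(255,300,190,240))"
```

```text
clock: 32.33
eef_pos: [0.6394, 0.1346, 0.1935]
tool_rot: [-0.062, 0.998, -0.0, -0.0]
ft_force: [-0.4, 0.7, -1.6]
grip_width: 0.0651
grasp_force: 29.1
clock: 32.7
eef_pos: [0.6399, 0.135, 0.1887]
tool_rot: [-0.062, 0.998, 0.0, 0.001]
ft_force: [-2.8, -0.6, 5.1]
grip_width: 0.0646
grasp_force: 29.5
clk 32.7 tcp [0.6399 0.135  0.1887] tooly 97.14 tilt [ 0.002  0.    -1.   ] w 0.0646 F [-2.8 -0.6  5.1] 29.5
disp-frame tcp [[-89.6   4.5 188.7]]
202 [275]
205 [275]
208 [275]
214 [275]
217 [275, 276]
220 [275, 276, 280]
223 [276, 277, 280]
226 [276, 277]
229 [266, 267, 268, 269, 270, 276]
```

Green is upright and seated (rows 202–230). Release and go on to red.

```bash

python3 -m creep '0.9 0 0 -0.01 0; 1 0 0 -0.01 0; 1 0 0 -0.1 0; 1 0 0 -0.3 0; 1 0 0 -0.45 0; 1 0.35 -0.1 -0.45 0; 1 0.65 -0.4 -0.45 0; 1 0.9 -0.7 -0.45 0; 1 1 -1 -0.2 0; 1 1 -1 0 0; 1 1 -1 0 0'
python3 -c "
from h import *
go([.459,-.089,.10])
for c in P:
    camera(c)
    for t in ('tin_green','tin_red'): print(c,t,[(np.round(d['at'],3).tolist(),round(d['conf'],2)) for d in spot_point(t,c)])"
```

```text
clock: 34.12
eef_pos: [0.508, -0.033, 0.1861]
tool_rot: [-0.062, 0.998, 0.0, -0.002]
ft_force: [0.2, -1.1, 0.2]
grip_width: 0.0852
grasp_force: 0.0
clk 34.125 tcp [ 0.508  -0.033   0.1861] tooly 97.06 tilt [-0.004  0.    -1.   ] w 0.0852 F [ 0.2 -1.1  0.2] 0.0
[ 0.459 -0.089  0.1  ] -> [ 0.367 -0.331  0.575]
side tin_green []
side tin_red [([0.346, -0.079, 0.015], 0.98), ([0.46, -0.087, 0.021], 0.97), ([0.352, 0.116, 0.019], 0.75)]
top tin_green [([0.647, 0.074, 0.062], 0.49)]
top tin_red [([0.343, -0.08, 0.018], 0.77), ([0.352, 0.115, 0.014], 0.75), ([0.458, -0.091, 0.017], 0.7)]
```

```bash

python3 -m creep '1 0.2 -0.2 0 0; 1 0.37 -0.33 0 0; 1 0.37 -0.33 0.3 0; 1 0.37 -0.33 0.65 0; 1 0.37 -0.33 0.65 0; 1 0.37 -0.33 0.65 0'
python3 -c "
from h import *
go([.459,-.089,.0435])"
```

```text
clock: 35.17
eef_pos: [0.462, -0.0885, 0.0915]
tool_rot: [-0.063, 0.998, -0.0, 0.001]
ft_force: [0.2, -1.1, 1.3]
grip_width: 0.0852
grasp_force: 0.0
clk 35.175 tcp [ 0.462  -0.0885  0.0915] tooly 97.17 tilt [ 0.002 -0.    -1.   ] w 0.0852 F [ 0.2 -1.1  1.3] 0.0
[ 0.459  -0.089   0.0435] -> [ 0.021 -0.001  0.32 ]
```

```bash

python3 -m creep '1 0.01 0 0.2 0; 1 0.01 0 0.32 0; 1 0.01 0 0.32 0; 0.77 0.01 0 0.32 0; 0.77 0.01 0 0.32 0; 0.76 0.01 0 0.32 0; 0.755 0.01 0 0.32 0; 0.755 0.01 0 0.32 0'
```

```text
clock: 36.17
eef_pos: [0.4609, -0.0891, 0.0439]
tool_rot: [-0.062, 0.998, -0.001, 0.002]
ft_force: [-0.5, 0.1, 8.4]
grip_width: 0.0649
grasp_force: 21.3
```

```bash

python3 -m creep '0.755 0 0 -0.1 0; 0.755 0 0 -0.4 0; 0.755 0 0 -0.7 0; 0.755 0 0 -1 0; 0.755 -0.2 0.15 -1 0; 0.755 -0.4 0.33 -1 0'
python3 -m creep '0.755 0 0 -0.2 0; 0.755 0 0 -0.4 0; 0.755 -0.3 0 -0.4 0; 0.755 -0.5 0 -0.4 0; 0.755 -0.5 0 -0.4 0; 0.755 -0.5 0 -0.4 0'
python3 -c "
from h import *
go([.6035,-.0207,.2525])"
```

```text
clock: 36.92
eef_pos: [0.5136, -0.0321, 0.1936]
tool_rot: [-0.061, 0.998, -0.0, 0.002]
ft_force: [0.1, -0.1, -1.0]
grip_width: 0.0648
grasp_force: 21.5
clock: 37.67
eef_pos: [0.5862, -0.0228, 0.2516]
tool_rot: [-0.062, 0.998, 0.0, -0.001]
ft_force: [-0.0, -0.8, -1.7]
grip_width: 0.0649
grasp_force: 21.5
clk 37.675 tcp [ 0.5862 -0.0228  0.2516] tooly 97.13 tilt [-0.001 -0.    -1.   ] w 0.0649 F [-0.  -0.8 -1.7] 21.5
[ 0.6035 -0.0207  0.2525] -> [-0.116 -0.    -0.006]
```

```bash

python3 -m creep '0.755 -0.115 0 0 0; 0.755 -0.115 0 0 0; 0.755 -0.115 0 0.09 0; 0.755 -0.115 0 0.12 0; 0.755 -0.115 0 0.15 0; 0.755 -0.115 0 0.18 0; 0.755 -0.115 0 0.21 0; 0.755 -0.115 0 0.24 0; 0.755 -0.115 0 0.27 0; 0.755 -0.115 0 0.3 0; 0.755 -0.115 0 0.33 0'
python3 -m creep '0.755 0 0 0.03 0; 0.755 0 0 0.06 0; 0.755 0 0 0.09 0; 0.755 0 0 0.12 0; 0.755 0 0 0.13 0; 0.755 -0.02 0 0.15 0; 0.755 -0.03 0 0.17 0; 0.755 -0.03 0 0.17 0'
python3 -m creep '0.755 -0.015 0 0 0; 0.755 -0.03 0 0 0; 0.755 -0.045 0 0 0; 0.755 -0.06 0 0 0; 0.755 -0.075 0 0 0; 0.755 -0.075 0 0 0'
python3 -c "
from h import *
go(); dpose(); rows((0,150,70),(6,255,255),(275,320,160,205))"
```

```text
clock: 39.05
eef_pos: [0.603, -0.021, 0.2033]
tool_rot: [-0.062, 0.998, -0.0, -0.0]
ft_force: [-4.1, -0.8, 6.3]
grip_width: 0.0645
grasp_force: 28.7
clock: 40.05
eef_pos: [0.6077, -0.0201, 0.1755]
tool_rot: [-0.062, 0.998, 0.0, -0.001]
ft_force: [-5.2, -0.8, 0.1]
grip_width: 0.065
grasp_force: 28.0
clock: 40.8
eef_pos: [0.617, -0.0188, 0.1747]
tool_rot: [-0.062, 0.998, 0.0, -0.004]
ft_force: [-8.5, -0.7, -1.5]
grip_width: 0.0647
grasp_force: 22.2
clk 40.8 tcp [ 0.617  -0.0188  0.1747] tooly 97.13 tilt [-0.007 -0.    -1.   ] w 0.0647 F [-8.5 -0.7 -1.5] 22.2
disp-frame tcp [[ 60.2 -37.2 174.7]]
172 [294, 295]
175 [286, 287, 288, 290, 294, 295, 296]
178 [295, 296]
181 [295, 296]
184 [294, 295, 296]
187 [294, 295, 296]
190 [294, 295, 296]
193 [295, 296]
196 [287, 288, 289, 290, 294, 296]
199 [287, 288, 289, 295]
```

```bash

python3 -m creep '0.755 0.05 0 -0.1 0; 0.755 0.05 0.2 -0.35 0; 0.755 0.05 0.55 -0.45 0; 0.755 0.05 0.9 -0.45 0; 0.755 0.05 0.99 -0.45 0; 0.755 0.05 0.99 -0.45 0; 0.755 0.05 0.99 -0.45 0'
python3 -c "
from h import *
go(disp(*D,[-88,7.5,194])[0]); dpose()"
```

```text
clock: 41.72
eef_pos: [0.5943, 0.1265, 0.2446]
tool_rot: [-0.062, 0.998, -0.0, 0.0]
ft_force: [-0.1, 0.3, -1.2]
grip_width: 0.065
grasp_force: 22.3
clk 41.725 tcp [0.5943 0.1265 0.2446] tooly 97.06 tilt [ 0.001 -0.    -1.   ] w 0.065 F [-0.1  0.3 -1.2] 22.3
[0.6431 0.1339 0.194 ] -> [-0.328  0.009  0.338]
disp-frame tcp [[-86.7 -41.8 244.6]]
```

```bash

python3 -m creep '0.755 -0.16 0.01 0 0; 0.755 -0.33 0.01 0 0; 0.755 -0.33 0.01 0 0; 0.755 -0.33 0.01 0.15 0; 0.755 -0.33 0.01 0.28 0; 0.755 -0.33 0.01 0.31 0; 0.755 -0.33 0.01 0.34 0; 0.755 -0.33 0.01 0.34 0'
python3 -m creep '0.755 0 0 0.02 0; 0.755 0 0 0.04 0; 0.755 0 0 0.04 0'
python3 -c "
from h import *
go(); dpose(); rows((0,150,70),(6,255,255),(255,300,190,240))"
```

```text
clock: 42.72
eef_pos: [0.6425, 0.135, 0.1937]
tool_rot: [-0.062, 0.998, -0.0, -0.0]
ft_force: [-1.5, -1.4, -0.7]
grip_width: 0.0649
grasp_force: 22.3
clock: 43.1
eef_pos: [0.6426, 0.1353, 0.1904]
tool_rot: [-0.062, 0.998, 0.0, 0.001]
ft_force: [-6.4, -1.4, 10.6]
grip_width: 0.0651
grasp_force: 23.3
clk 43.1 tcp [0.6426 0.1353 0.1904] tooly 97.14 tilt [ 0.002  0.    -1.   ] w 0.0651 F [-6.4 -1.4 10.6] 23.3
disp-frame tcp [[-89.5   7.2 190.4]]
202 [274, 275, 276]
205 [274, 275]
208 [274, 275]
211 [274, 275, 276]
214 [274, 275, 276]
217 [274, 275, 276]
220 [274, 275, 276]
223 [274, 275, 276]
226 [274, 275, 276, 277]
229 [266, 267, 268, 270, 274, 275, 276, 277]
```

```bash

python3 -m creep '0.755 0.015 0 -0.02 0; 0.755 0.015 0 -0.02 0; 0.9 0.015 0 -0.02 0; 1 0.015 0 -0.02 0; 1 0.015 0 -0.1 0; 1 0.015 0 -0.3 0; 1 0.015 0 -0.45 0; 1 0.35 0 -0.45 0; 1 0.7 0 -0.45 0; 1 1 0 -0.45 0; 1 1 0 -0.45 0'
python3 -m creep '1 0.2 0 0 0; 1 0.2 0 0 0; 1 0.2 0 0 0; 1 0.2 0 0 0; 1 0.2 0 0 0; 1 0.2 0 0 0; 1 0.2 0 0 0; 1 0.2 0 0 0; 1 0.2 0 0 0; 1 0.2 0 0 0'
python3 -c "
from h import *
go(); print(disp(*D,[[-97,0,51],[-31,0,60],[34,0,69]]).round(3))
for c in P:
    camera(c)
    for t in ('tin_yellow','tin_green','tin_red','pepper','salt','jam'): print(c,t,[(np.round(d['at'],3).tolist(),round(d['conf'],2)) for d in spot_point(t,c)])
im=camera('top'); hsv=cv2.cvtColor(im,cv2.COLOR_RGB2HSV)
for n,lo,hi in (('y',(20,60,60),(36,255,255)),('g',(50,60,40),(85,255,255)),('r',(0,90,60),(6,255,255))):
    m=cv2.inRange(hsv,lo,hi)[165:235,300:445]; v,u=np.nonzero(m); print(n,len(u),(np.median(u)+300,np.median(v)+165) if len(u) else '')
print(proj('top',disp(*D,[[-97,0,80],[-31,0,90],[34,0,98]])).round())"
```

```text
clock: 44.52
eef_pos: [0.4907, 0.1162, 0.2558]
tool_rot: [-0.062, 0.998, -0.0, -0.001]
ft_force: [1.1, 0.0, 1.5]
grip_width: 0.0852
grasp_force: 0.0
clock: 45.78
eef_pos: [0.4641, 0.113, 0.2549]
tool_rot: [-0.062, 0.998, 0.0, 0.0]
ft_force: [0.1, -0.1, -0.4]
grip_width: 0.0853
grasp_force: 0.0
clk 45.775 tcp [0.4641 0.113  0.2549] tooly 97.13 tilt [ 0.  0. -1.] w 0.0853 F [ 0.1 -0.1 -0.4] 0.0
[[0.635 0.142 0.051]
 [0.643 0.076 0.06 ]
 [0.651 0.012 0.069]]
side tin_yellow [([0.632, 0.136, 0.052], 0.69)]
side tin_green [([0.641, 0.078, 0.061], 0.6)]
side tin_red [([0.352, 0.116, 0.02], 0.89), ([0.343, -0.079, 0.016], 0.59), ([0.53, 0.423, -0.002], 0.16)]
side pepper []
side salt [([0.531, 0.427, 0.0], 0.84)]
side jam [([0.752, -0.057, -0.002], 0.78)]
top tin_yellow []
top tin_green []
top tin_red [([0.352, 0.118, 0.018], 0.83)]
top pepper [([0.712, 0.266, 0.0], 0.65)]
top salt [([0.529, 0.42, 0.001], 0.62)]
top jam [([0.751, -0.06, 0.006], 0.59), ([0.652, -0.012, 0.12], 0.17)]
y 9 (np.float64(317.0), np.float64(213.0))
g 0 
r 0 
[[327. 207.]
 [355. 202.]
 [383. 197.]]
```

```bash

python3 -m creep '1 0.4 0.3 0 0; 1 0.6 0.7 0 0; 1 0.7 1 0 0; 1 0.7 1 0 0; 1 0.7 1 0 0; 1 0.7 1 0 0'
python3 -c "
from h import *
for c in P:
    im=camera(c); cv2.imwrite(f'pics/z_{c}.png',im[:,:,::-1])
    for t in ('tin_yellow','tin_green','tin_red'): print(c,t,[(np.round(d['at'],3).tolist(),round(d['conf'],2)) for d in spot_point(t,c)])
    hsv=cv2.cvtColor(im,cv2.COLOR_RGB2HSV); box=(165,240,300,445) if c=='top' else (150,300,255,300)
    for n,lo,hi in (('y',(20,60,60),(36,255,255)),('g',(50,60,30),(85,255,255)),('r',(0,70,40),(6,255,255))):
        m=cv2.inRange(hsv,lo,hi)[box[0]:box[1],box[2]:box[3]]; v,u=np.nonzero(m); print(n,len(u),(np.median(u)+box[2],np.median(v)+box[0]) if len(u) else '')
    print(proj(c,disp(*D,[[-97,-18,51],[-31,-18,60],[34,-18,69]])).round())"
```

```text
clock: 47.28
eef_pos: [0.342, 0.2477, 0.2548]
tool_rot: [-0.061, 0.998, -0.0, -0.0]
ft_force: [-0.7, 1.2, 0.3]
grip_width: 0.0853
grasp_force: 0.0
side tin_yellow [([0.633, 0.136, 0.052], 0.66)]
side tin_green []
side tin_red [([0.35, 0.114, 0.019], 0.73), ([0.343, -0.08, 0.014], 0.59)]
y 293 (np.float64(274.0), np.float64(263.0))
g 48 (np.float64(273.0), np.float64(246.0))
r 0 
[[283. 262.]
 [283. 241.]
 [283. 222.]]
top tin_yellow [([0.637, 0.144, 0.049], 0.49)]
top tin_green [([0.647, 0.079, 0.058], 0.49)]
top tin_red [([0.355, 0.116, 0.021], 0.98), ([0.341, -0.08, 0.017], 0.89)]
y 106 (np.float64(327.5), np.float64(212.0))
g 55 (np.float64(353.0), np.float64(210.0))
r 0 
[[328. 217.]
 [355. 212.]
 [383. 208.]]
```

```bash
python3 - <<'E'
from h import *
for c in P:
    im=cv2.imread(f'pics/z_{c}.png'); hsv=cv2.cvtColor(im,cv2.COLOR_BGR2HSV)
    m=cv2.inRange(hsv,(0,90,30),(7,255,255))|cv2.inRange(hsv,(172,90,30),(180,255,255))
    n,l,s,ce=cv2.connectedComponentsWithStats(m); print(c,[q.tolist() for q in s[1:] if q[4]>4])
    print(proj(c,disp(*D,[[34,-18,69],[34,0,69],[-88,0,174],[95,0,90],[58,0,153]])).round())
    # faint red tint through clear panel: R minus mean(G,B) along the lower lane
    for p in disp(*D,[[x,-18,69] for x in range(-100,130,15)]):
        u,v=proj(c,p)[0].round().astype(int); print((u,v),im[v-2:v+3,u-2:u+3].reshape(-1,3).mean(0)[::-1].astype(int).tolist(),end=' ')
    print()
E
```

```text
side [[341, 0, 10, 8, 60], [124, 282, 3, 4, 7], [119, 290, 4, 4, 10], [71, 376, 4, 7, 13], [64, 388, 4, 6, 9]]
[[283. 222.]
 [276. 223.]
 [272. 216.]
 [275. 202.]
 [274. 188.]]
(np.int64(283), np.int64(257)) [152, 156, 135] (np.int64(283), np.int64(253)) [144, 149, 128] (np.int64(283), np.int64(249)) [127, 134, 120] (np.int64(283), np.int64(245)) [127, 135, 131] (np.int64(283), np.int64(241)) [127, 135, 127] (np.int64(283), np.int64(237)) [129, 138, 128] (np.int64(283), np.int64(233)) [104, 111, 102] (np.int64(283), np.int64(229)) [100, 106, 97] (np.int64(283), np.int64(226)) [99, 105, 96] (np.int64(283), np.int64(222)) [95, 101, 92] (np.int64(283), np.int64(219)) [94, 100, 91] (np.int64(283), np.int64(215)) [93, 98, 91] (np.int64(283), np.int64(212)) [90, 95, 88] (np.int64(283), np.int64(209)) [86, 90, 83] (np.int64(283), np.int64(205)) [93, 98, 93] (np.int64(283), np.int64(202)) [101, 108, 103] 
top [[107, 358, 6, 3, 7], [117, 374, 4, 6, 15], [110, 382, 9, 10, 19]]
[[383. 208.]
 [382. 200.]
 [331. 195.]
 [409. 194.]
 [397. 189.]]
(np.int64(327), np.int64(216)) [185, 183, 138] (np.int64(333), np.int64(215)) [182, 181, 145] (np.int64(339), np.int64(214)) [157, 161, 148] (np.int64(346), np.int64(213)) [130, 158, 142] (np.int64(352), np.int64(212)) [123, 163, 137] (np.int64(358), np.int64(211)) [107, 155, 124] (np.int64(364), np.int64(210)) [152, 169, 161] (np.int64(371), np.int64(209)) [162, 167, 165] (np.int64(377), np.int64(208)) [167, 154, 150] (np.int64(383), np.int64(208)) [170, 164, 160] (np.int64(390), np.int64(207)) [169, 158, 154] (np.int64(396), np.int64(206)) [161, 169, 167] (np.int64(402), np.int64(205)) [156, 165, 162] (np.int64(408), np.int64(204)) [156, 164, 162] (np.int64(415), np.int64(203)) [155, 164, 162] (np.int64(421), np.int64(202)) [154, 162, 160]
```

```bash
python3 - <<'E'
from h import *
a=cv2.imread('pics/top0.png').astype(int); b=cv2.imread('pics/z_top.png').astype(int); d=b-a
for v in range(192,218,4): print(v,[tuple(d[v-1:v+2,u-2:u+3].reshape(-1,3).mean(0)[::-1].astype(int).tolist()) for u in range(320,432,8)])
E
```

```text
192 [(-2, -2, -2), (-2, -2, -2), (-2, -2, -2), (-1, -1, -2), (-2, -1, -2), (-2, -2, -2), (-2, -2, -2), (-2, -2, -2), (-2, -2, -2), (-2, -2, -2), (-2, -2, -2), (-2, -2, -2), (-2, -2, -2), (-2, -2, -2)]
196 [(-2, -2, -2), (-2, -2, -2), (-2, -2, -2), (-1, -1, -1), (-2, -2, -2), (-2, -2, -2), (-2, -2, -2), (-2, -2, -3), (-3, -2, -3), (-2, -2, -2), (-2, -2, -2), (-2, -2, -2), (-2, -2, -2), (-2, -2, -3)]
200 [(-1, -1, -2), (-1, -2, -2), (-2, -2, -2), (-1, -2, -2), (-2, -2, -2), (-2, -2, -2), (-2, -2, -2), (-2, -2, -2), (-2, -2, -3), (-2, -2, -2), (-2, -2, -2), (-2, -2, -2), (-2, -2, -3), (-3, -3, -2)]
204 [(-2, -2, -2), (-2, -2, -2), (-2, -2, -2), (-2, -2, -2), (-2, -2, -2), (-2, -2, -2), (-2, -3, -3), (6, 2, 3), (3, -1, -1), (9, -3, -4), (-2, -2, -2), (-2, -2, -3), (-3, -2, -2), (-2, -2, -2)]
208 [(-1, -1, -1), (8, 5, -7), (14, 9, -15), (10, 20, 14), (-2, 22, 3), (-36, 9, -27), (2, 2, 1), (11, -15, -18), (10, -4, -6), (3, -2, -2), (-2, -3, -3), (-2, -2, -2), (-3, -3, -3), (-3, -2, -2)]
212 [(102, 84, -28), (86, 79, 35), (49, 44, 18), (9, 24, 12), (-10, 21, -3), (-4, 7, -2), (-2, -2, -2), (-1, -1, 0), (-1, -1, -1), (-2, -2, -2), (-3, -3, -3), (-2, -2, -2), (-2, -2, -2), (-2, -2, -2)]
216 [(52, 44, 6), (35, 24, -30), (21, 17, 3), (-2, -2, -2), (-2, -2, -1), (-3, -2, -3), (-3, -3, -3), (-2, -2, -2), (-2, -2, -2), (-2, -2, -2), (-3, -3, -2), (-2, -2, -2), (-2, -2, -2), (-2, -2, -1)]
```

The difference image against the start shows yellow tint at u 320–336, green at 344–360 and red at 376–392. These match the three queue slots at 328, 355 and 383, and the mouth shows no change. All three tins are queued in order with the arm clear, so I hand the job in.

```bash
python3 -c "
from workcell import ticket
print(ticket.job_done())"
```

```text
the job is handed in; nothing more can be done
None
```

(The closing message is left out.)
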